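# Register a serving board in the bench stops and snap its knob on

## Robot

A 6-joint arm with a two-finger parallel gripper is mounted at the origin on the work surface. World frame = base frame: x ahead of the robot, y to its left, z up, the work surface at z = 0. Lengths are in m, angles in rad, forces in N, time in s.
With the tool pointing down it reaches from about 0.35 to 0.775 m from the base axis. Payload 7.3 kg.
Tool frame: the origin (TCP) lies midway between the tips of the shut fingers; the grasp point (between the pads) lies 19 mm behind it (robot.tcp_to_grasp is the distance from the TCP to the grasp point, in m); x points along the fingers, z is the direction in which the jaws open and shut, and the axes are right-handed (so a half turn about x gives the same grasp; the last joint's range is limited). The gripper opens to 92 mm and grips with 3 to 60 N. Pads are 19 mm wide; open, the fingers measure 130 mm over their backs; the gripper's body (75 mm by 190 mm) begins 47 mm behind the grasp point.
Start: joints at [-0.146, 0.342, 1.524, -0, 1.275, -0.146], TCP at [0.525, 0, 0.227] pointing down, gripper open.
Joint ranges: [-2.53, 2.53], [-0.77, 2.02], [0.04, 2.7], [-1, 4.14], [0.28, 2.66], [-3.11, 3.11]. Speed limits (rad/s): [2.57, 2.57, 3.14, 3.14, 3.14, 3.14].

## Interface

Orientations are given as [roll, pitch, yaw] about the fixed x, y, z axes, in that order (R = Rz(yaw) Ry(pitch) Rx(roll)).
In Python, from cell import robot gives the robot as it stands.
- The arm moves only by the tool move_arm, never from a script. Its argument "deltas" is a list of rows, each an object with "dp": the shift along the tool's x, y, z in m, a list of three; "turn": the turn, a rotation vector about the tool's x, y, z in degrees, a list of three. A call has 1 to 10 rows; each row is the pose to reach, as a shift and turn from the pose commanded when the call began, along the tool's axes at that moment; what a row does not reach only later rows make up. A row lasts 1/10 s, in which the tool goes at most 50 mm and 8.59 degrees, less where a joint would pass 70% of its speed; a pose out of reach is approached as far as the arm can. A call with a gripper value outside its range is refused whole. "hand" is the finger opening in m, from 0 to 0.0918, set as the call begins (left out, the last holds). The fingers move at their own pace and stop on an object; "squeeze" is the grip in N (left out, the last holds). Time passes only in rows, so rows that repeat a pose let the fingers close. It gives the time, the measured TCP pose, the force and the opening at its end, in the units of the state.
- robot.observe(): the state, without advancing time (a new reading comes with each control period).
- robot.read_camera(name): name is "scene" or "side" or "wrist"; returns (picture, depth): 480x640x3 uint8, red, green, blue; 480x640 float32, m along the optical axis (not along the pixel's ray), 0 where there is no reading.
- robot.camera_info(name): a dict with "fx", "fy", "cx", "cy" (pixels), "k1" (the pictures are not rectified: a ray, as slopes to the right and down, at radius r is drawn at 1 + k1 r^2 times it, then the intrinsics apply), "R" (3x3) and "t" (3): a world point X has camera coordinates R X + t. Camera axes: x right, y down, z forward; pixel columns grow to the right and rows downward; lengths in m; the calibration is good to about 2 mm. A picture is of the moment at which its call begins: read the wrist's pose just before it. camera_info takes no time and is no camera call; for the wrist camera it gives the pose at the moment of the call.
- robot.hand_in(): hands the job in, once; it reports no verdict.
The state is a dict: "time": time; "qpos": joint angles; "qvel": joint speeds; "joint_efforts": joint torques, N m; "tool_pos": TCP position; "tool_rot": TCP orientation; "contact_force": force on the tool from outside, world axes, zero at the start; "torque": the same for the moment, N m; "opening": finger opening in m.
Only numpy, scipy, OpenCV 4.12 (cv2) and the standard library are available. Lean on these libraries where they do the work, as an engineer would, in place of code of your own. Each camera call takes 0.05 s, during which the arm holds its last target.

## Task

On the saleroom packing bench, push the square serving board into the inside corner of the L-shaped stop bars until two of its edges lie flat against both bars. Then take the clip-on wooden knob, press it straight down onto the board's stud until it clicks and sits fully home, and keep pressing firmly: finish while still holding the knob and pressing it down, with the board still in its corner. Leave the other items where they stand.

Things in the scene. Friction and masses are not known exactly. Their poses are not given: they have to be found in the camera images.
- fence: fixed L of two aluminium stop bars, 24 mm wide, 14 mm high. Origin: the inside corner, at bench height. x points away from the robot (turned up to 0.2 rad). The far bar's stop face is the plane x = 0, the left bar's the plane y = 0; they run 140 mm from the corner along -y and -x. Home, the board lies in the quarter x < 0, y < 0, touching both, its origin at x = y = -60 mm here.
- board: square wooden serving board, 120 x 120 x 18 mm, about 0.6 kg, loose on the bench, 20 to 80 mm short of each bar and up to 0.2 rad askew to them. Origin: centre of its underside; x, y along its edges, z up. Slides when pushed (2 to 6 N).
- stud_foot (a point): on the board's stud axis, on top of the steel flange (46 mm wide, 2 mm thick) at the middle of the board, 20 mm above its underside; axes as the board's. From the flange a steel stud 22 mm thick with a tapered end stands 18 mm up; four sprung brass balls in its side make a bulge 31 mm across, 8 mm above the flange.
- knob_center (a point): centre, half-way up, of the loose clip-on knob: a plain dark wooden cylinder, 40 mm diameter, 44 mm tall, 50 g, standing open end down on the bench left of the bars (knob, pepper pot and jar swap places). z up. Its mouth is 26 mm wide (2 mm play all round on the stud). Fully home, this point is 22 mm above point stud_foot.
- knob: the same knob; origin at the centre of its underside (foot). Pressed onto the stud, resistance begins with the foot 13 mm above the flange, rises to about 12 N, then drops suddenly as the mouth's lip passes the balls (the click); it then stops hard when its foot meets the flange.
- pepper_pot: bystander, near the knob: turned dark wooden pepper pot, slimmer at the waist, 48 mm wide, 58 mm tall, solid; origin at the centre of its underside. Leave alone.
- jar: bystander, near the knob: small clear lidded jar, 48 mm wide, 55 mm tall; origin at the centre of its underside. Leave alone.
- tumbler: bystander, right side of the bench: open glass tumbler, 72 mm wide, 90 mm tall; origin at the centre of its underside. Leave alone.
- bowl: bystander, right side of the bench: green glass bowl, 130 mm wide, 55 mm tall; origin at the centre of its underside. Leave alone.
- egg_cup: bystander, just left of the bars: white egg cup, 48 mm wide, 45 mm tall; origin at the centre of its underside. Leave alone.
There are look-alikes about, which are no part of the job. What is shaped like the knob but green is not meant.

How it is judged:
On the way, in this order (a step that is already met when the one before it is completed fails the run):
1. the board lies flat on the bench with two edges against both stop bars (gaps under 3 mm, within 0.04 rad) (x of board in the frame of fence between -0.063 and -0.057 m and y of board in the frame of fence between -0.063 and -0.057 m and angle between the x axis of board and the x axis of fence, either way round below 0.04 rad and height (world z) of board below 0.004 m and angle between board's own z axis and vertical below 0.04 rad), for 0.2 s.
2. the knob has clicked home on the stud (its foot within 2 mm of the flange, upright) (horizontal distance between knob_center and stud_foot below 0.003 m and z of knob_center in the frame of stud_foot between 0.019 and 0.024 m and angle between knob_center's own z axis and vertical below 0.08 rad), for 0.2 s.
At the end, for the whole second after the job is handed in: Board flat in the corner of the bars (gaps under 3 mm, within 0.04 rad); knob home on the stud (3 mm of its axis, foot within 2 mm of the flange, tilt under 0.08 rad); through the last second the gripper bears on the knob (over 3 N) and presses it onto the board with over 4 N (all of step 1 and all of step 2 and contact force between knob and board above 4 N and contact force between the fingers and knob above 3 N); the arm keeps its last pose, push and grip.
It fails at once if a bystander is moved more than 30 mm (distance of any of pepper_pot, jar, tumbler, bowl, egg_cup from where it was at the start of the episode above 0.03 m).
It also fails if it takes over 69 s, if anything falls off the work surface, if the arm or the gripper's body presses on something with over 40 N, if the wrist force passes 120 N, or if a joint passes its speed limit or range.

## Working session

There is one attempt and no reset: what is moved stays moved. The work goes in short steps, Python scripts to look and compute and a tool call to move; the robot and the scene stay as the last step left them, time stands still between calls to the robot, and variables do not carry over. Pictures are saved under pics/ and viewed, and the job is handed in when it is done.

Besides the shell and the picture viewer there is one more tool, called after ">>>" as name(argument=value, ...), one argument or row to a line, values as JSON. move_arm: Moves the arm, as the interface text tells. Its arguments: {"type":"object","properties":{"deltas":{"type":"array"},"hand":{"type":"number"},"squeeze":{"type":"number"}},"required":["deltas"]}

```bash
ls; mkdir -p pics; cat > h.py <<'E'
import numpy as np, cv2
from cell import robot
from scipy.spatial.transform import Rotation as Ro
def snap(name,fn):
    info=robot.camera_info(name); p,d=robot.read_camera(name)
    cv2.imwrite(f'pics/{fn}.png',p[:,:,::-1]); np.savez(f'pics/{fn}.npz',p=p,d=d,**{k:np.array(v) for k,v in info.items()})
def load(fn): return dict(np.load(f'pics/{fn}.npz'))
def cloud(s):
    h,w=s['d'].shape; v,u=np.mgrid[0:h,0:w]
    K=np.array([[s['fx'],0,s['cx']],[0,s['fy'],s['cy']],[0,0,1]],float)
    n=cv2.undistortPoints(np.stack([u,v],-1).reshape(-1,1,2).astype(np.float64),K,np.array([s['k1'],0,0,0],float)).reshape(h,w,2)
    d=s['d'][...,None]; P=np.concatenate([n*d,d],-1)
    return (P-s['t'])@s['R'], n   # world
def onplane(s,n,z):
    r=np.concatenate([n,np.ones(n.shape[:-1]+(1,))],-1)@s['R']; c=-s['R'].T@s['t']
    return c+r*((z-c[2])/r[...,2])[...,None]
E
python3 - <<'E'
from h import *
o=robot.observe();print(o)
snap('scene','sc0');snap('side','si0');snap('wrist','w0')
for n in('scene','side','wrist'):
  i=robot.camera_info(n);print(n,i)
E
```

```text
pics
{'time': 0.0, 'qpos': array([-1.46018135e-01,  3.42760236e-01,  1.52501329e+00,  7.97679819e-06,
        1.27541134e+00, -1.46008080e-01]), 'qvel': array([-0.0008627 , -0.00063555, -0.00182641, -0.00033944, -0.0002096 ,
       -0.00121621]), 'joint_efforts': array([ 7.61924657e-04, -4.31245601e+01, -2.44219762e+01,  7.17750052e-02,
        5.59406646e-02, -1.04314388e-04]), 'tool_pos': array([5.24590657e-01, 7.53913722e-05, 2.26026804e-01]), 'tool_rot': array([2.99079404, 1.56920409, 2.99078165]), 'contact_force': array([-0.39139007, -0.23107502, -0.97035241]), 'torque': array([ 0.00300464,  0.00698569, -0.0313006 ]), 'opening': 0.09140111935723232}
scene {'fx': 594.2077356818787, 'fy': 594.2077356818787, 'cx': 316.652160917702, 'cy': 249.78200137903096, 'k1': -0.06577737058508662, 'R': array([[-0.27564602,  0.96122476, -0.00813871],
       [ 0.75644343,  0.21168194, -0.61885708],
       [-0.59313793, -0.17674196, -0.78546144]]), 't': array([ 0.16759245, -0.36196778,  1.40834216])}
side {'fx': 436.2031818106152, 'fy': 436.2031818106152, 'cx': 322.44864198178954, 'cy': 240.3330218467036, 'k1': 0.017056518864296596, 'R': array([[ 0.98128396, -0.19150166,  0.02022147],
       [-0.0802881 , -0.50231956, -0.8609465 ],
       [ 0.17503032,  0.84320945, -0.50829343]]), 't': array([-0.49579765,  0.07495903,  0.75061742])}
wrist {'fx': 362.1755043866039, 'fy': 362.1755043866039, 'cx': 320.97175914637637, 'cy': 239.26421077548122, 'k1': -0.03349805540347179, 'R': array([[ 9.99998464e-01,  6.54882234e-04, -1.62596533e-03],
       [ 1.03480801e-03, -9.69258543e-01,  2.46042284e-01],
       [-1.41485206e-03, -2.46043588e-01, -9.69257732e-01]]), 't': array([-0.52315071, -0.03231689,  0.38904862])}
```

View pics/sc0.png

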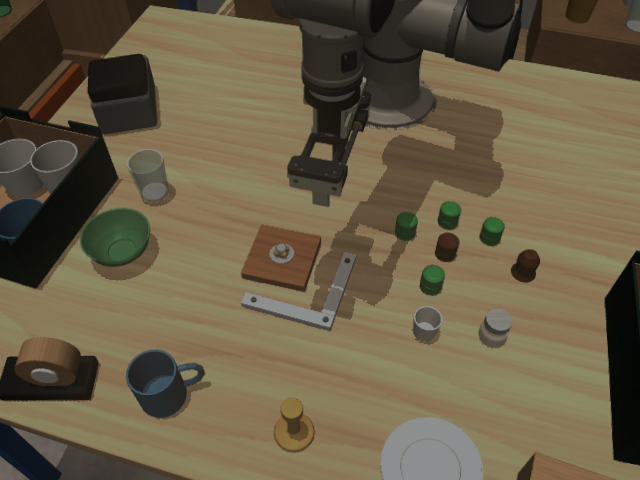

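View pics/si0.png

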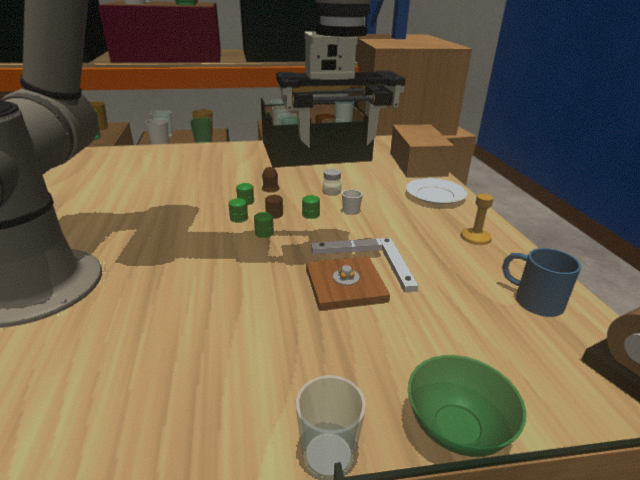

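View pics/w0.png

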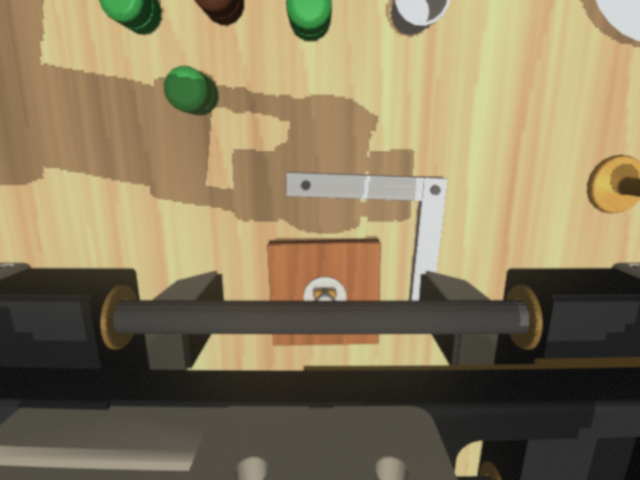

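The knob candidates in the scene image are:
- a dark brown cylinder at (447,246), surrounded by green look-alikes at (406,225), (450,214), (492,230) and (432,279)
- a brown waisted item at (528,264), which is the pepper pot

The plain brown cylinder fits the knob description. I'll confirm it in a crop and measure.

```bash
python3 - <<'E'
from h import *
s=load('sc0');im=s['p'][:,:,::-1]
cv2.imwrite('pics/crop0.png',cv2.resize(im[190:350,230:560],None,fx=2.4,fy=2.4,interpolation=cv2.INTER_CUBIC))
W,n=cloud(s)
for nm in('sc0','w0','si0'):
  s=load(nm);W,n=cloud(s)
  ok=(s['d']>0)
  m=ok&(abs(W[...,2])<.004)&(W[...,0]>.3)&(W[...,0]<.8); print(nm,'bench z',np.median(W[m][:,2]))
  hsv=cv2.cvtColor(s['p'],cv2.COLOR_RGB2HSV)
  near=ok&(W[...,0]>.3)&(W[...,0]<.85)&(abs(W[...,1])<.5)&(W[...,2]>.008)&(W[...,2]<.1)
  k,lab,st,c=cv2.connectedComponentsWithStats(near.astype(np.uint8))
  for i in range(1,k):
    if st[i,4]<60: continue
    q=W[lab==i]; zt=np.percentile(q[:,2],97); t=q[q[:,2]>zt-.006]
    print(st[i,:4],c[i].round(),'top',zt.round(4),'ctr',((t.min(0)+t.max(0))/2).round(4),'ext',np.ptp(t,axis=0).round(3),np.median(s['p'][lab==i],0))
E
```

```text
sc0 bench z -0.00013175376707111366
[ 64 142  53  90] [ 91. 185.] top 0.0962 ctr [ 0.4833 -0.4956  0.0951] ext [0.14  0.009 0.01 ] [18. 18. 13.]
[127 149  42  52] [148. 173.] top 0.0904 ctr [ 0.4339 -0.3973  0.0887] ext [0.074 0.072 0.009] [101.  98.  80.]
[438 201  24  27] [449. 213.] top 0.0463 ctr [0.3539 0.194  0.0444] ext [0.037 0.039 0.008] [46. 83. 46.]
[ 80 208  70  59] [115. 235.] top 0.056 ctr [ 0.5935 -0.3896  0.0549] ext [0.129 0.129 0.01 ] [52. 73. 47.]
[395 212  23  27] [406. 224.] top 0.0463 ctr [0.4047 0.118  0.044 ] ext [0.04  0.039 0.007] [39. 62. 33.]
[480 217  25  27] [492. 229.] top 0.0468 ctr [0.3729 0.2769 0.045 ] ext [0.039 0.039 0.008] [46. 82. 45.]
[241 224  80  66] [281. 256.] top 0.0326 ctr [ 0.5287 -0.0903  0.0343] ext [0.024 0.024 0.015] [109.  73.  49.]
[436 232  24  28] [447. 245.] top 0.0462 ctr [0.4328 0.2008 0.0448] ext [0.038 0.039 0.009] [56. 39. 26.]
[513 249  27  31] [527. 263.] top 0.0575 ctr [0.439  0.346  0.0558] ext [0.029 0.029 0.009] [46. 31. 21.]
[241 252 115  77] [309. 299.] top 0.0173 ctr [ 0.5702 -0.0432  0.0166] ext [0.166 0.169 0.011
[... 3197 characters left out ...]
6 0.032 0.007] [102.  81.  45.]
[311 238 107  51] [375. 255.] top 0.0149 ctr [ 0.5705 -0.0452  0.0134] ext [0.164 0.17  0.009] [133.  128.5 122. ]
[502 248  74  65] [539. 282.] top 0.0837 ctr [ 0.8257 -0.1912  0.0817] ext [0.049 0.076 0.008] [52. 59. 64.]
[306 256  84  52] [346. 281.] top 0.0317 ctr [ 0.5278 -0.0937  0.032 ] ext [0.025 0.024 0.012] [135.  89.  52.]
[583 310  57  88] [620. 352.] top 0.0933 ctr [ 0.841  -0.341   0.0937] ext [0.017 0.026 0.013] [67. 51. 34.]
[408 355 118 102] [467. 401.] top 0.0545 ctr [ 0.5928 -0.3906  0.0523] ext [0.129 0.129 0.008] [ 67. 100.  59.]
[296 375  70 103] [329. 422.] top 0.0896 ctr [ 0.4336 -0.3994  0.0874] ext [0.071 0.072 0.008] [140. 135. 110.]
```

View pics/crop0.png

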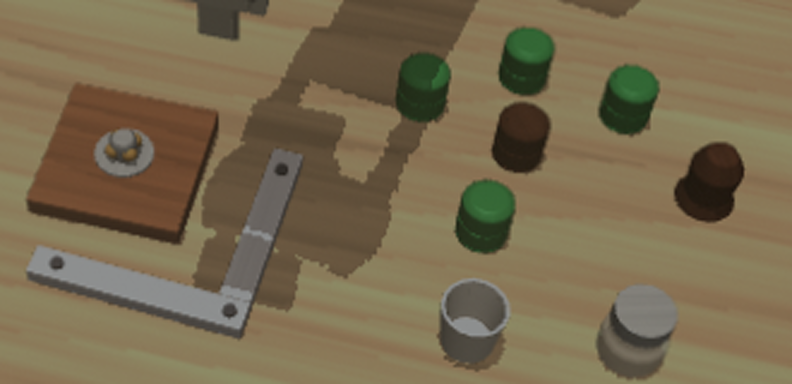

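The crop confirms it: plain brown cylinder, no ring grooves, among four green ones. The pepper pot is at the right with a waist. Next I'll fit the fence and board.

```bash
cat > fit.py <<'E'
from h import *
from scipy.optimize import least_squares
def boardfit(nm,verb=True):
  s=load(nm);W,n=cloud(s);ok=s['d']>0
  hsv=cv2.cvtColor(s['p'],cv2.COLOR_RGB2HSV)
  roi=ok&(W[...,0]>.4)&(W[...,0]<.72)&(W[...,1]>-.22)&(W[...,1]<.08)
  sat=hsv[...,1].astype(int)
  # board top
  Pb=onplane(s,n,.018); Pf=onplane(s,n,.014)
  mb=roi&(abs(W[...,2]-.018)<.0035)&(sat>100)
  mb=cv2.morphologyEx(mb.astype(np.uint8),cv2.MORPH_OPEN,np.ones((3,3)))
  k,lab,st,c=cv2.connectedComponentsWithStats(mb); i=1+np.argmax(st[1:,4])
  q=Pb[lab==i][:,:2]
  r=cv2.minAreaRect(q.astype(np.float32)*1000); print(nm,'board rect mm',np.round(r[0],1),np.round(r[1],1),round(r[2],2))
  mf=roi&(abs(W[...,2]-.014)<.004)&(sat<60)
  mf=cv2.morphologyEx(mf.astype(np.uint8),cv2.MORPH_OPEN,np.ones((2,2)))
  k,lab,st,c=cv2.connectedComponentsWithStats(mf); print([tuple(x) for x in st[1:] if x[4]>80])
  q=Pf[(mf>0)&(np.isin(lab,[j for j in range(1,k) if st[j,4]>80]))][:,:2]
  # fit L by maximizing coverage: soft indicator
  def sd(p,q):
    c,sn=np.cos(p[2]),np.sin(p[2]); d=q-p[:2]; x=d[:,0]*c+d[:,1]*sn; y=-d[:,0]*sn+d[:,1]*c
    b1=np.maximum(np.maximum(-x,x-.024),np.maximum(-.14-y,y-.024)) 
    b2=np.maximum(np.maximum(-y,y-.024),np.maximum(-.14-x,x-.024))
    return np.minimum(b1,b2)
  g=np.stack(np.meshgrid(np.arange(.4,.72,.001),np.arange(-.22,.08,.001)),-1).reshape(-1,2)
  from scipy.spatial import cKDTree
  dist=cKDTree(q).query(g)[0]; occ=(dist<.0015).astype(float)
  f=lambda p: ((1/(1+np.exp(np.clip(sd(p,g)/.001,-50,50)))-occ)**2).sum()
  from scipy.optimize import minimize
  best=None
  for a in(-.2,-.1,0,.1,.2):
    o=minimize(f,[.62,.0,a],method='Nelder-Mead',options=dict(initial_simplex=[[.62,0,a],[.64,0,a],[.62,.02,a],[.62,0,a+.1]],maxiter=400))
    if best is None or o.fun<best.fun: best=o
  print('fence',best.x.round(4),best.fun.round(1),occ.sum())
  return r,best.x
if __name__=='__main__':
  import sys
  for a in sys.argv[1:]: boardfit(a)
E
python3 fit.py sc0 si0 w0
```

```text
sc0 board rect mm [529.2 -90.3] [121.5 120.3] 1.32
[(np.int32(242), np.int32(253), np.int32(115), np.int32(76), np.int32(2001))]
fence [ 0.6302  0.0153 -0.0358] 510.4 7777.0
si0 board rect mm [527.2 -94.9] [119.4 120.9] 0.93
[(np.int32(312), np.int32(239), np.int32(107), np.int32(50), np.int32(1148))]
fence [ 0.6271  0.004  -0.0349] 1875.1 6213.0
w0 board rect mm [526.4 -64.3] [118.4  66.6] 1.08
[(np.int32(288), np.int32(174), np.int32(161), np.int32(128), np.int32(5638))]
fence [ 0.6268  0.0111 -0.0392] 1472.1 6733.0
```

```bash
cat >> h.py <<'E'
def Rt(o=None):
    o=o or robot.observe(); return Ro.from_euler('xyz',o['tool_rot']).as_matrix()
def delta(w): return (Rt().T@np.array(w)).round(4)
E
python3 - <<'E'
from h import *
print(Rt().round(4)); o=robot.observe(); print(delta(np.array([.528,-.092,.0225])-o['tool_pos']))
E
```

```text
[[-1.1e-03  0.0e+00  1.0e+00]
 [ 2.0e-04  1.0e+00 -0.0e+00]
 [-1.0e+00  2.0e-04 -1.1e-03]]
[ 0.2037 -0.0921  0.0035]
```

>>> move_arm(
  deltas=[
    {"dp": [0.03,-0.03,0.001],"turn": [0,0,0]},
    {"dp": [0.06,-0.06,0.002],"turn": [0,0,0]},
    {"dp": [0.1,-0.08,0.003],"turn": [0,0,0]},
    {"dp": [0.13,-0.092,0.0035],"turn": [0,0,0]},
    {"dp": [0.14,-0.092,0.0035],"turn": [0,0,0]},
    {"dp": [0.14,-0.092,0.0035],"turn": [0,0,0]},
  ],
  hand=0.07,
)

```text
time: 0.75
tool_pos: [0.5277, -0.0916, 0.0855]
tool_rot: [2.755, 1.567, 2.755]
contact_force: [0.0, 0.1, 0.0]
opening: 0.0698
```

```bash
python3 - <<'E'
from h import *
o=robot.observe();print(o['time'],o['tool_pos'],o['contact_force'])
snap('wrist','w1');snap('scene','sc1')
E
```

```text
0.75 [ 0.52765948 -0.09155037  0.08554999] [0.03514166 0.08563134 0.02211344]
```

View pics/w1.png

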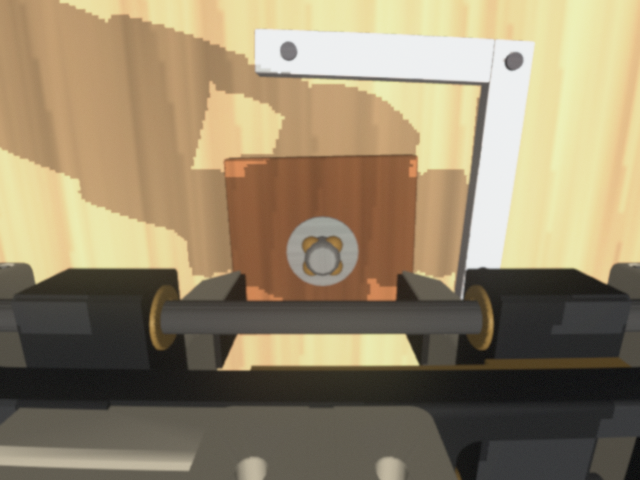

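The stud and flange sit at (322,252), about centred between the fingers. The bars' inside corner is at about (487,83). Measuring both.

```bash
python3 - <<'E'
from h import *
s=load('w1');W,n=cloud(s)
m=(W[...,2]>.033)&(W[...,2]<.042)&(abs(W[...,0]-.528)<.03)&(abs(W[...,1]+.09)<.03)&(s['d']>0)
q=W[m];print('stud top',len(q),q.mean(0),((q.min(0)+q.max(0))/2),np.ptp(q,axis=0))
# flange fit ring: low sat
hsv=cv2.cvtColor(s['p'],cv2.COLOR_RGB2HSV)
P=onplane(s,n,.020); m=(hsv[...,1]<70)&(np.hypot(P[...,0]-.528,P[...,1]+.09)<.032)
m=cv2.morphologyEx(m.astype(np.uint8),cv2.MORPH_CLOSE,np.ones((9,9)));q=P[m>0];print('flange',(q.min(0)+q.max(0))/2,np.ptp(q,axis=0),len(q))
from fit import boardfit
boardfit('w1');boardfit('sc1')
E
```

```text
stud top 1086 [ 0.52663189 -0.0908923   0.03668775] [ 0.52638909 -0.09175278  0.03642395] [0.02184006 0.02235389 0.00682533]
flange [ 0.52688619 -0.0915429   0.02      ] [0.04518425 0.04608973 0.        ] 3907
w1 board rect mm [526.6 -79.4] [118.7  95.3] 1.1
[(np.int32(256), np.int32(30), np.int32(280), np.int32(269), np.int32(19635))]
fence [ 0.6263  0.011  -0.0368] 1003.4 7773.0
sc1 board rect mm [529.2 -90.1] [120.9 120.4] 2.13
[(np.int32(243), np.int32(253), np.int32(114), np.int32(76), np.int32(2005))]
fence [ 0.6302  0.0153 -0.0362] 520.4 7836.0
```

>>> move_arm(
  deltas=[
    {"dp": [0.03,0,-0.001],"turn": [0,0,0]},
    {"dp": [0.055,0,-0.001],"turn": [0,0,0]},
    {"dp": [0.062,0,-0.001],"turn": [0,0,0]},
    {"dp": [0.062,0,-0.001],"turn": [0,0,0]},
  ],
)

```text
time: 1.25
tool_pos: [0.5279, -0.0915, 0.0253]
tool_rot: [-0.166, 1.57, -0.165]
contact_force: [0.5, -0.3, 0.5]
opening: 0.0699
```

>>> move_arm(
  deltas=[
    {"dp": [0,0,0],"turn": [0,0,0]},
    {"dp": [0,0,0],"turn": [0,0,0]},
    {"dp": [0,0,0],"turn": [0,0,0]},
    {"dp": [0,0,0],"turn": [0,0,0]},
    {"dp": [0,0,0],"turn": [0,0,0]},
  ],
  hand=0.005,
  squeeze=40,
)

```text
time: 1.75
tool_pos: [0.5277, -0.0921, 0.0251]
tool_rot: [-0.279, 1.57, -0.279]
contact_force: [0.0, 0.4, 0.2]
opening: 0.0348
```

>>> move_arm(
  deltas=[
    {"dp": [0.002,0,0],"turn": [0,0,0]},
    {"dp": [0.002,0,0],"turn": [0,0,0]},
    {"dp": [0.002,0,0],"turn": [0,0,0]},
    {"dp": [0.002,0,0],"turn": [0,0,0]},
  ],
)

```text
time: 2.15
tool_pos: [0.5278, -0.092, 0.0226]
tool_rot: [-0.166, 1.57, -0.166]
contact_force: [3.3, -0.7, -1.8]
opening: 0.0209
```

>>> move_arm(
  deltas=[
    {"dp": [0,0.005,0.005],"turn": [0.5,0,0]},
    {"dp": [0,0.012,0.01],"turn": [1,0,0]},
    {"dp": [0,0.018,0.015],"turn": [1.5,0,0]},
    {"dp": [0,0.024,0.02],"turn": [2,0,0]},
    {"dp": [0,0.03,0.025],"turn": [2.5,0,0]},
    {"dp": [0,0.036,0.03],"turn": [3,0,0]},
    {"dp": [0,0.036,0.03],"turn": [3,0,0]},
  ],
)

```text
time: 2.85
tool_pos: [0.5586, -0.0546, 0.0226]
tool_rot: [0.587, 1.569, 0.535]
contact_force: [0.3, 2.1, -2.5]
opening: 0.0209
```

```bash
python3 - <<'E'
from h import *
o=robot.observe();print(o['time'],o['tool_pos'],o['contact_force'],o['opening'])
snap('wrist','w2');snap('scene','sc2')
from fit import boardfit
boardfit('w2');boardfit('sc2')
E
```

```text
2.85 [ 0.55859455 -0.05458535  0.02262217] [ 0.3199287   2.05784613 -2.46583587] 0.02093448626466615
w2 board rect mm [558.5 -20.5] [ 52.4 118.7] 88.25
[(np.int32(152), np.int32(80), np.int32(375), np.int32(206), np.int32(28072))]
fence [ 0.6267  0.0122 -0.0236] 1999.4 6184.0
sc2 board rect mm [559.4 -53.1] [120.1 121.6] 88.19
[(np.int32(242), np.int32(253), np.int32(115), np.int32(76), np.int32(2010))]
fence [ 0.6302  0.0153 -0.0358] 539.5 7822.0
```

View pics/w2.png

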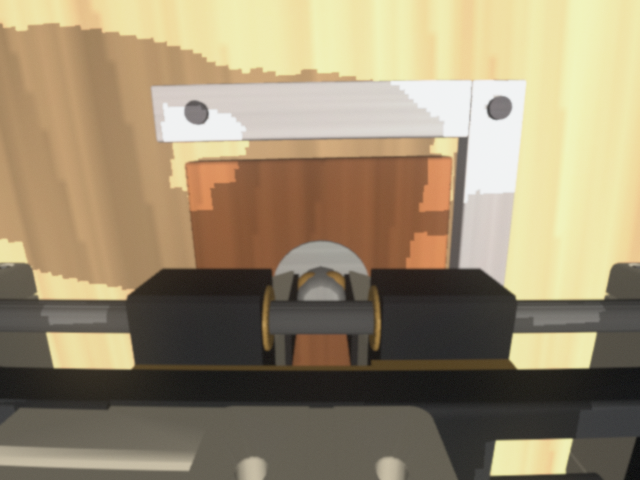

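The board follows the stud. About 8–10 mm is left to each bar, so I'll close that gently while watching the force.

>>> move_arm(
  deltas=[
    {"dp": [0,0.003,0.002],"turn": [0,0,0]},
    {"dp": [0,0.006,0.004],"turn": [0,0,0]},
    {"dp": [0,0.008,0.006],"turn": [0,0,0]},
    {"dp": [0,0.01,0.008],"turn": [0,0,0]},
    {"dp": [0,0.01,0.008],"turn": [0,0,0]},
  ],
)

```text
time: 3.45
tool_pos: [0.5659, -0.0463, 0.0226]
tool_rot: [-3.075, 1.57, -3.127]
contact_force: [-2.6, -1.9, -2.2]
opening: 0.0212
```

>>> move_arm(
  deltas=[
    {"dp": [0,0.001,0.001],"turn": [0,0,0]},
    {"dp": [0,0.002,0.002],"turn": [0,0,0]},
    {"dp": [0,0.003,0.003],"turn": [0,0,0]},
    {"dp": [0,0.003,0.003],"turn": [0,0,0]},
  ],
)

```text
time: 3.85
tool_pos: [0.5659, -0.0462, 0.0226]
tool_rot: [-2.673, 1.563, -2.725]
contact_force: [-13.9, -14.1, 5.0]
opening: 0.0208
```

```bash
python3 - <<'E'
from h import *
snap('wrist','w3');snap('scene','sc3')
from fit import boardfit
boardfit('w3');boardfit('sc3')
o=robot.observe();print(o['time'],o['tool_pos'],o['contact_force'])
a=cv2.imread('pics/sc3.png')[200:340,220:380];b=cv2.imread('pics/w3.png')[60:330,140:540]
cv2.imwrite('pics/c3.png',np.vstack([cv2.resize(a,(400,350)),b[:250]]))
E
```

```text
w3 board rect mm [565.7 -12.2] [ 51.5 118.2] 87.8
[(np.int32(139), np.int32(101), np.int32(372), np.int32(176), np.int32(25945))]
fence [ 0.6272  0.0121 -0.0243] 2164.6 5791.0
sc3 board rect mm [567.  -44.5] [119.5 120.6] 88.29
[(np.int32(242), np.int32(253), np.int32(115), np.int32(76), np.int32(2016))]
fence [ 0.6302  0.0152 -0.0368] 528.6 7852.0
3.95 [ 0.56597384 -0.04614392  0.0225708 ] [-13.97695841 -15.09255059   5.63980268]
```

View pics/c3.png

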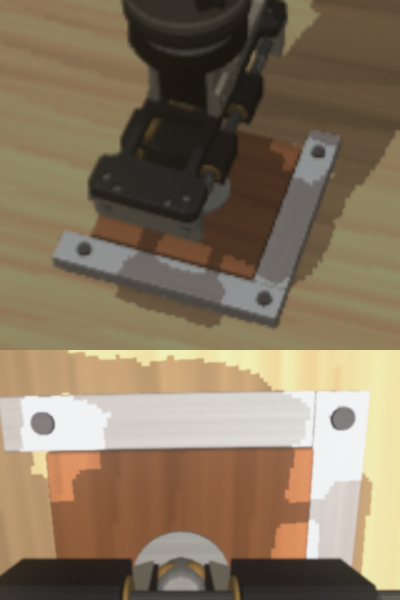

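Both edges are flush, with 14 N on each bar. I'll ease off slightly, release and lift.

>>> move_arm(
  deltas=[
    {"dp": [0,-0.002,-0.002],"turn": [0,0,0]},
    {"dp": [0,-0.002,-0.002],"turn": [0,0,0]},
    {"dp": [0,-0.002,-0.002],"turn": [0,0,0]},
    {"dp": [0,-0.002,-0.002],"turn": [0,0,0]},
  ],
  hand=0.06,
)

```text
time: 4.35
tool_pos: [0.5679, -0.0452, 0.0231]
tool_rot: [0.055, 1.569, 0.003]
contact_force: [-0.2, 0.9, -0.6]
opening: 0.0482
```

>>> move_arm(
  deltas=[
    {"dp": [-0.01,0,0],"turn": [0,0,0]},
    {"dp": [-0.03,0,0],"turn": [0,0,0]},
    {"dp": [-0.06,0,0],"turn": [0,0,0]},
    {"dp": [-0.09,-0.02,0],"turn": [0,0,0]},
    {"dp": [-0.1,-0.04,0],"turn": [0,0,0]},
    {"dp": [-0.1,-0.04,0],"turn": [0,0,0]},
    {"dp": [-0.1,-0.04,0],"turn": [0,0,0]},
  ],
)

```text
time: 5.05
tool_pos: [0.565, -0.0852, 0.123]
tool_rot: [0.504, 1.57, 0.451]
contact_force: [-1.4, 1.9, 0.3]
opening: 0.0599
```

```bash
cat > stud.py <<'E'
from h import *
import sys
s=load(sys.argv[1]);W,n=cloud(s); g=np.array(eval(sys.argv[2]))
hsv=cv2.cvtColor(s['p'],cv2.COLOR_RGB2HSV)
P=onplane(s,n,.020); m=(hsv[...,1]<70)&(np.hypot(P[...,0]-g[0],P[...,1]-g[1])<.032)
m=cv2.morphologyEx(m.astype(np.uint8),cv2.MORPH_CLOSE,np.ones((9,9)));q=P[m>0];print('flange',(q.min(0)+q.max(0))/2,np.ptp(q,axis=0),q.mean(0))
m=(W[...,2]>.0365)&(W[...,2]<.042)&(np.hypot(W[...,0]-g[0],W[...,1]-g[1])<.03)&(s['d']>0)
q=W[m];print('stud top',len(q),q.mean(0),((q.min(0)+q.max(0))/2),np.ptp(q,axis=0))
E
python3 - <<'E'
from h import *
o=robot.observe();print(o['time'],o['tool_pos'],o['contact_force'])
snap('wrist','w4');snap('scene','sc4')
from fit import boardfit
boardfit('w4');boardfit('sc4')
E
python3 stud.py w4 '(.566,-.046)';python3 stud.py sc4 '(.568,-.044)'
```

```text
5.05 [ 0.56496891 -0.08516855  0.12303275] [-1.36796867  1.93924271  0.27192629]
w4 board rect mm [564.2 -46.4] [118.5 118.3] 87.86
[(np.int32(202), np.int32(60), np.int32(239), np.int32(221), np.int32(14462))]
fence [ 0.6271  0.0115 -0.0295] 517.2 7829.0
sc4 board rect mm [566.9 -44.6] [120.2 120.8] 87.95
[(np.int32(242), np.int32(253), np.int32(115), np.int32(76), np.int32(2002))]
fence [ 0.6302  0.0151 -0.0375] 504.9 7805.0
flange [ 0.5645207 -0.0462625  0.02     ] [4.59880885e-02 4.59063681e-02 1.11022302e-16] [ 0.5646447  -0.04573695  0.02      ]
stud top 566 [ 0.56434815 -0.04601544  0.0378283 ] [ 0.56383851 -0.045994    0.03836925] [0.01889744 0.01943858 0.00371768]
flange [ 0.56591005 -0.04487369  0.02      ] [4.68072473e-02 4.46775299e-02 2.22044605e-16] [ 0.56659308 -0.04467851  0.02      ]
stud top 62 [ 0.56696887 -0.04487127  0.0383299 ] [ 0.56773512 -0.04445566  0.03906182] [0.01986402 0.02000186 0.0048534 ]
```

View pics/w4.png

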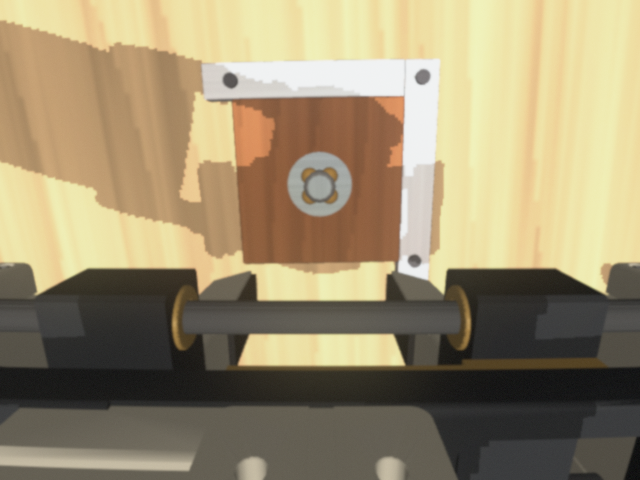

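In w4 the board's top edge meets the left bar and its right edge meets the far bar, with no visible gap. The stud is at (319,186). Next I'll move to look at the knob.

>>> move_arm(
  deltas=[
    {"dp": [-0.02,0.03,-0.025],"turn": [0,0,0]},
    {"dp": [-0.04,0.06,-0.05],"turn": [0,0,0]},
    {"dp": [-0.04,0.095,-0.075],"turn": [0,0,0]},
    {"dp": [-0.04,0.13,-0.1],"turn": [0,0,0]},
    {"dp": [-0.04,0.165,-0.125],"turn": [0,0,0]},
    {"dp": [-0.04,0.195,-0.145],"turn": [0,0,0]},
    {"dp": [-0.04,0.195,-0.145],"turn": [0,0,0]},
    {"dp": [-0.04,0.195,-0.145],"turn": [0,0,0]},
    {"dp": [-0.04,0.195,-0.145],"turn": [0,0,0]},
  ],
)

```text
time: 6.05
tool_pos: [0.4307, 0.1167, 0.1624]
tool_rot: [-2.176, 1.57, -2.228]
contact_force: [0.3, -0.5, -0.5]
opening: 0.0602
```

```bash
cat > knob.py <<'E'
from h import *
import sys
s=load(sys.argv[1]);W,n=cloud(s); g=np.array([.431,.199])
r=np.hypot(W[...,0]-g[0],W[...,1]-g[1])
m=(s['d']>0)&(r<.035)&(abs(W[...,2]-.044)<.004)
P=onplane(s,n,.044); q=P[m][:,:2]
k,rad=cv2.minEnclosingCircle((q*1000).astype(np.float32)); print('knob top',k,rad,q.mean(0),'z',np.median(W[m][:,2]))
E
python3 - <<'E'
from h import *
o=robot.observe();print(o['time'],o['tool_pos'],o['contact_force'])
print(Rt().round(4))
snap('wrist','w5')
E
python3 knob.py w5; python3 knob.py sc0
```

```text
6.05 [0.43074673 0.1166733  0.16244816] [ 0.32012784 -0.51819144 -0.48461004]
[[-2.000e-04  5.220e-02  9.986e-01]
 [-2.000e-04  9.986e-01 -5.220e-02]
 [-1.000e+00 -3.000e-04 -2.000e-04]]
knob top (430.42193603515625, 199.2862548828125) 19.158802032470703 [0.43066289 0.19948054] z 0.04332095448387704
knob top (435.42529296875, 201.0952606201172) 20.17074966430664 [0.43408398 0.20091441] z 0.04322620754855316
```

View pics/w5.png

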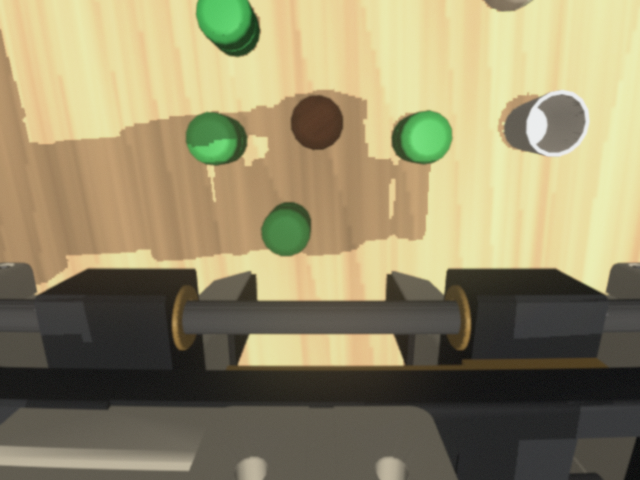

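The knob is the brown disc at (317,122) in w5, with greens at (214,138), (425,137), (287,229) and (225,18). I'll turn the jaws about 39° so the fingers pass between the greens.

>>> move_arm(
  deltas=[
    {"dp": [0,0.03,-0.001],"turn": [-8,0,0]},
    {"dp": [0.02,0.06,-0.002],"turn": [-16,0,0]},
    {"dp": [0.04,0.0825,-0.0033],"turn": [-24,0,0]},
    {"dp": [0.05,0.0825,-0.0033],"turn": [-32,0,0]},
    {"dp": [0.06,0.0825,-0.0033],"turn": [-39,0,0]},
    {"dp": [0.06,0.0825,-0.0033],"turn": [-39,0,0]},
    {"dp": [0.06,0.0825,-0.0033],"turn": [-39,0,0]},
  ],
  hand=0.062,
)

```text
time: 6.8
tool_pos: [0.4319, 0.1989, 0.1027]
tool_rot: [2.92, 1.57, -2.739]
contact_force: [0.4, -0.1, 0.3]
opening: 0.0623
```

```bash
python3 - <<'E'
from h import *
o=robot.observe();print(o['time'],o['tool_pos'],o['opening'])
print(Rt().round(3))
snap('wrist','w6');snap('scene','sc6')
cv2.imwrite('pics/c6.png',cv2.resize(cv2.imread('pics/sc6.png')[120:320,320:580],None,fx=3,fy=3))
print('move',delta(np.array([.4316,.1993,.011])-o['tool_pos']))
E
```

```text
6.8 [0.43193056 0.19885603 0.10265487] 0.06227021696123093
[[-0.    -0.584  0.812]
 [-0.     0.812  0.584]
 [-1.     0.    -0.   ]]
move [ 0.0917  0.0006 -0.0001]
```

View pics/w6.png

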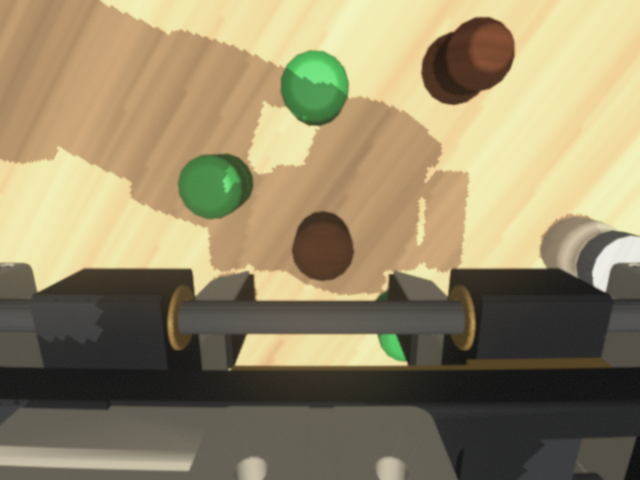

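View pics/c6.png

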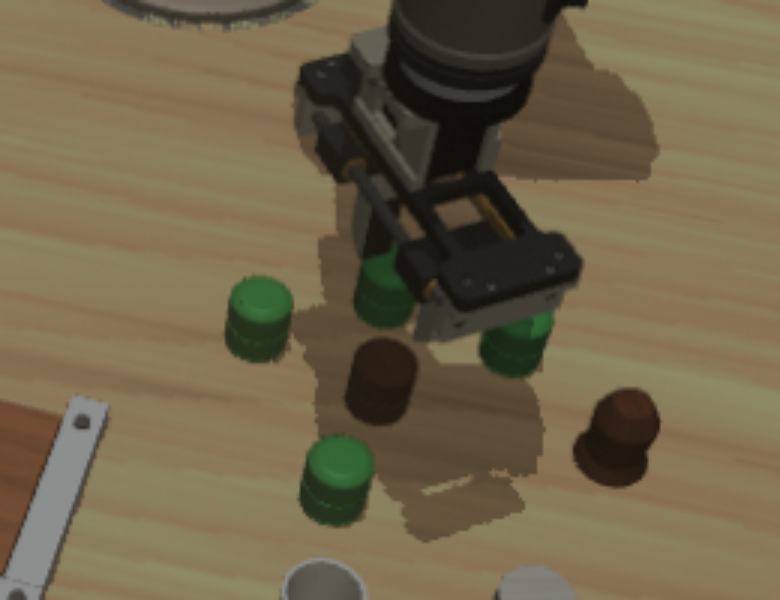

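```bash
python3 knob.py w6
```

```text
knob top (429.7144775390625, 200.31675720214844) 19.24942398071289 [0.42967403 0.20037302] z 0.04345094694069186
```

>>> move_arm(
  deltas=[
    {"dp": [0.03,0.0005,0],"turn": [0,0,0]},
    {"dp": [0.055,0.0005,0],"turn": [0,0,0]},
    {"dp": [0.075,0.0005,0],"turn": [0,0,0]},
    {"dp": [0.09,0.0005,0],"turn": [0,0,0]},
    {"dp": [0.0915,0.0005,0],"turn": [0,0,0]},
    {"dp": [0.0915,0.0005,0],"turn": [0,0,0]},
  ],
)

```text
time: 7.5
tool_pos: [0.4315, 0.1998, 0.0116]
tool_rot: [-0.417, 1.57, 0.21]
contact_force: [-0.7, 0.0, 0.9]
opening: 0.0619
```

>>> move_arm(
  deltas=[
    {"dp": [0,0,0],"turn": [0,0,0]},
    {"dp": [0,0,0],"turn": [0,0,0]},
    {"dp": [0,0,0],"turn": [0,0,0]},
    {"dp": [0,0,0],"turn": [0,0,0]},
    {"dp": [0,0,0],"turn": [0,0,0]},
    {"dp": [0,0,0],"turn": [0,0,0]},
  ],
  hand=0.02,
  squeeze=55,
)

```text
time: 8.1
tool_pos: [0.4316, 0.2, 0.0118]
tool_rot: [-0.389, 1.569, 0.239]
contact_force: [-0.8, 0.3, 6.0]
opening: 0.0386
```

Gripped, with the opening at 38.6 mm. Lifting.

>>> move_arm(
  deltas=[
    {"dp": [-0.02,0,0],"turn": [0,0,0]},
    {"dp": [-0.05,0,0],"turn": [0,0,0]},
    {"dp": [-0.09,0,0],"turn": [0,0,0]},
    {"dp": [-0.1,0,0],"turn": [0,0,0]},
    {"dp": [-0.1,0,0],"turn": [0,0,0]},
    {"dp": [-0.1,0,0],"turn": [0,0,0]},
  ],
)

```text
time: 8.7
tool_pos: [0.4304, 0.1997, 0.1103]
tool_rot: [2.803, 1.569, -2.852]
contact_force: [-0.0, -0.4, -0.7]
opening: 0.0388
```

```bash
python3 - <<'E'
from h import *
o=robot.observe();print(o['time'],o['tool_pos'],o['opening'],o['contact_force'])
snap('wrist','w7');snap('scene','sc7')
print('move',delta(np.array([.5655,-.0462,.1])-o['tool_pos']))
E
```

```text
8.7 [0.43040508 0.19965942 0.11026485] 0.03882659276567022 [-0.01204119 -0.3653059  -0.65107366]
move [ 0.0101 -0.2783 -0.0352]
```

View pics/w7.png

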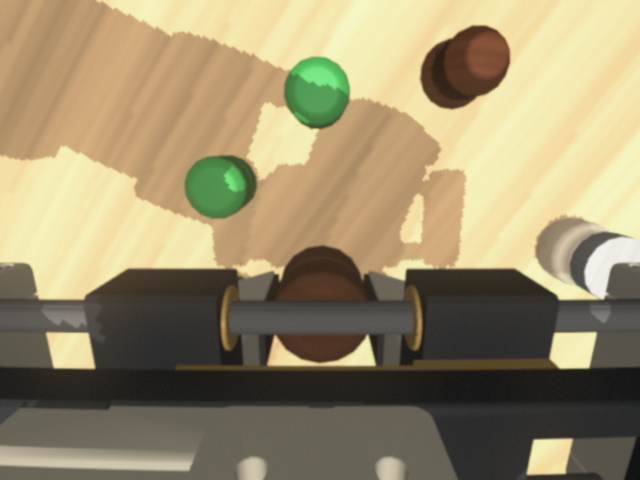

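```bash
cat > held.py <<'E'
from h import *
import sys
def held(nm,tcp,R):
  s=load(nm);W,n=cloud(s)
  L=(W-tcp)@R   # tool frame
  rad=np.hypot(L[...,1],L[...,2])
  m=(s['d']>0)&(rad<.03)&(abs(L[...,0]+.032)<.005)
  hsv=s['p'].astype(int); m&=(hsv[...,0]-hsv[...,2]>12)
  q=L[m]; print(nm,'n',len(q),'median',np.median(q,0),'min',q.min(0),'max',q.max(0))
  # rays on top plane, circle
  (c,r)=cv2.minEnclosingCircle((q[:,1:]*1000).astype(np.float32)); print(' circle tool y,z mm',c,r)
  A=np.c_[q,np.ones(len(q))]; co=np.linalg.lstsq(np.c_[q[:,1:],np.ones(len(q))],q[:,0],rcond=None)[0]; print(' tilt',co)
if __name__=='__main__':
  o=robot.observe()
  for a in sys.argv[1:]: held(a,o['tool_pos'],Rt(o))
E
python3 held.py w7 sc7
```

```text
w7 n 4118 median [-0.03146214  0.01009496 -0.00139118] min [-0.03696178 -0.01933387 -0.02821149] max [-0.02701704  0.02017229  0.02814528]
 circle tool y,z mm (8.862614631652832, -0.026746811345219612) 28.212295532226562
 tilt [ 0.04767549 -0.00029518 -0.03122735]
sc7 n 54 median [-0.02944579 -0.01430358  0.00218552] min [-0.03376793 -0.0189877  -0.01505817] max [-0.02701176 -0.00781445  0.01681232]
 circle tool y,z mm (-9.76663589477539, 0.8770713806152344) 16.054475784301758
 tilt [-0.01361667  0.02941738 -0.02999804]
```

>>> move_arm(
  deltas=[
    {"dp": [0,-0.03,-0.003],"turn": [0,0,0]},
    {"dp": [0,-0.065,-0.007],"turn": [5,0,0]},
    {"dp": [0,-0.1,-0.011],"turn": [11,0,0]},
    {"dp": [0,-0.14,-0.016],"turn": [18,0,0]},
    {"dp": [0,-0.18,-0.021],"turn": [25,0,0]},
    {"dp": [0,-0.215,-0.026],"turn": [32,0,0]},
    {"dp": [0,-0.25,-0.03],"turn": [37,0,0]},
    {"dp": [0,-0.279,-0.034],"turn": [39,0,0]},
    {"dp": [0,-0.279,-0.034],"turn": [39,0,0]},
    {"dp": [0,-0.279,-0.034],"turn": [39,0,0]},
  ],
)

```text
time: 9.8
tool_pos: [0.5667, -0.0461, 0.1095]
tool_rot: [2.912, 1.568, 2.858]
contact_force: [0.1, 0.5, -0.9]
opening: 0.0387
```

```bash
python3 - <<'E'
from h import *
o=robot.observe();print(o['time'],o['tool_pos'],o['opening'],o['contact_force']);print(Rt().round(4))
snap('wrist','w8');snap('scene','sc8');snap('side','si8')
print('move',delta(np.array([.5659,-.0465,.06])-o['tool_pos']))
a=cv2.resize(cv2.imread('pics/sc8.png')[170:340,210:400],None,fx=3,fy=3)[:, :];b=cv2.resize(cv2.imread('pics/si8.png')[160:320,290:440],None,fx=3,fy=3)
cv2.imwrite('pics/c8a.png',a);cv2.imwrite('pics/c8b.png',b)
E
python3 held.py w8 sc8
```

```text
9.8 [ 0.5667295  -0.04605879  0.10951063] 0.038658210643662705 [ 0.09372462  0.50853365 -0.93463495]
[[-3.100e-03  5.330e-02  9.986e-01]
 [ 9.000e-04  9.986e-01 -5.330e-02]
 [-1.000e+00  7.000e-04 -3.200e-03]]
move [ 0.0495 -0.0005 -0.0007]
w8 n 3715 median [-0.03006326  0.00729286 -0.00103683] min [-0.03695958 -0.02104674 -0.02883248] max [-0.02700112  0.01759663  0.02892724]
 circle tool y,z mm (7.771828651428223, 0.04597477614879608) 28.881816864013672
 tilt [ 0.03069602  0.00285389 -0.02983502]
  return _methods._mean(a, axis=axis, dtype=dtype,
  ret = um.true_divide(
Traceback (most recent call last):
  File "held.py", line 15, in <module>
    for a in sys.argv[1:]: held(a,o['tool_pos'],Rt(o))
                           ~~~~^^^^^^^^^^^^^^^^^^^^^^^
  File "held.py", line 9, in held
    q=L[m]; print(nm,'n',len(q),'median',np.median(q,0),'min',q.min(0),'max',q.max(0))
                                                              ~~~~~^^^
ValueError: zero-size array to reduction operation minimum which has no identity
```

View pics/c8a.png

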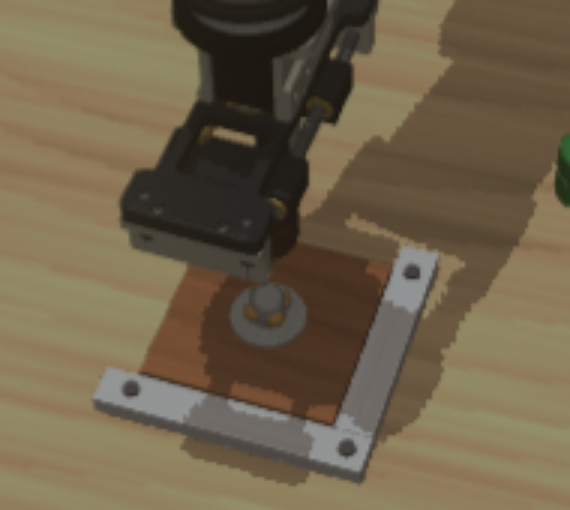

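View pics/c8b.png

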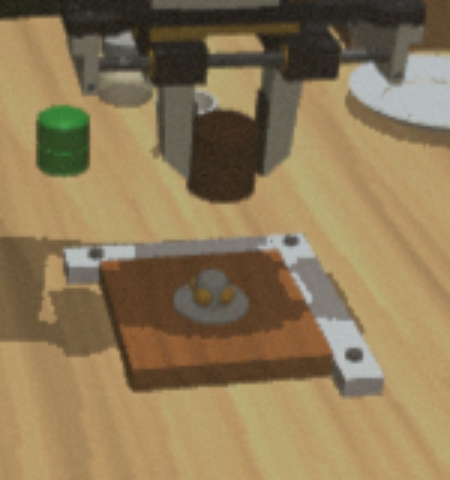

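```bash
python3 - <<'E'
from h import *
a=cv2.imread('pics/w7.png')[230:375,240:400];b=cv2.imread('pics/w8.png')[230:375,240:400]
cv2.imwrite('pics/c8c.png',np.clip(np.hstack([cv2.resize(a,None,fx=2.4,fy=2.4),cv2.resize(b,None,fx=2.4,fy=2.4)]).astype(int)*2,0,255).astype(np.uint8))
E
```

```text
(no output)
```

View pics/c8c.png

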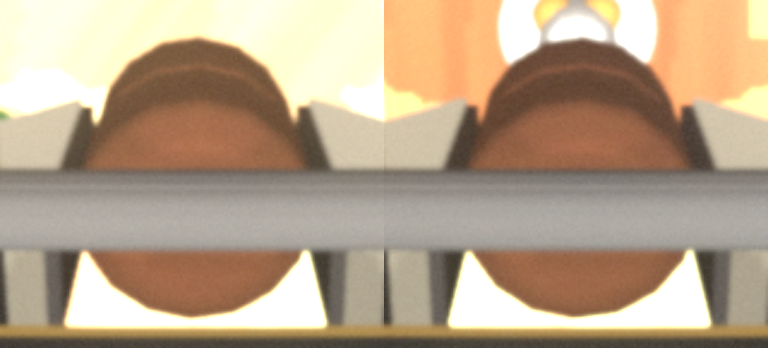

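```bash
python3 - <<'E'
from h import *
s=load('w8');o=robot.observe();R=Rt(o);tp=o['tool_pos']
K=np.array([[s['fx'],0,s['cx']],[0,s['fy'],s['cy']],[0,0,1]],float)
def f(u,v,L0):
  n=cv2.undistortPoints(np.array([[[u,v]]],float),K,np.array([s['k1'],0,0,0],float))[0]
  P=onplane(s,n,tp[2]-L0)[0]; return ((P-tp)@R).round(4)
c=lambda x,y:(240+x/2.4,230+y/2.4)
print(f(*c(192,316),-.0322),f(*c(192,100),-.0322),f(*c(194,38),.0118))
# stud in w4 same way
E
```

```text
[-0.0322 -0.0176 -0.0015] [-0.0322  0.0195 -0.0014] [ 0.0118  0.0172 -0.0012]
```

```bash
python3 - <<'E'
from h import *
from scipy.optimize import least_squares
o=robot.observe();R=Rt(o);tp=o['tool_pos']
s=load('w8');W,n=cloud(s);L=(W-tp)@R;ok=s['d']>0
def plane(q):
  for _ in range(3):
    c=np.linalg.lstsq(np.c_[q[:,1:],np.ones(len(q))],q[:,0],rcond=None)[0]; r=q[:,0]-np.c_[q[:,1:],np.ones(len(q))]@c; q=q[abs(r)<2*r.std()+1e-4]
  return c.round(4),len(q),r.std().round(4)
m=ok&(abs(W[...,2])<.006)&(abs(L[...,2])<.15);print('bench',plane(L[m]))
m=ok&(abs(W[...,2]-.018)<.004)&(np.hypot(L[...,1]-.02,L[...,2])<.06);print('board',plane(L[m]))
red=(s['p'][...,0].astype(int)-s['p'][...,2])>8
v,u=np.mgrid[0:480,0:640]
m=ok&(u>285)&(u<357)&(((v>276)&(v<300))|((v>337)&(v<357)))&(abs(L[...,0]+.032)<.012);print('top',plane(L[m]))
m=ok&(u>290)&(u<352)&(v>250)&(v<268);q=L[m];print('side wall',len(q),np.percentile(q,[1,50,99],axis=0).round(4))
# side wall profile near u=321
for vv in range(240,300,3): print(vv,L[vv,321].round(4),ok[vv,321], end=' ; ')
# cylinder fit w/ tilt about z axis: radius at L: sqrt((y-y0-a*(x))**2+(z-z0)^2)=.02
q=q[np.hypot(q[:,1],q[:,2])<.03]
f=lambda p:np.hypot(q[:,1]-p[0]-p[1]*q[:,0],q[:,2]-p[2])-.02
r=least_squares(f,[0,0,0],loss='soft_l1',f_scale=.001);print('\ncyl',r.x.round(4),np.std(r.fun))
E
```

```text
bench (array([ 0.0002, -0.0011,  0.1106]), 75982, np.float64(0.0006))
board (array([ 0.0118, -0.0007,  0.0922]), 15226, np.float64(0.0009))
top (array([ 0.0477,  0.0034, -0.03  ]), 2550, np.float64(0.0011))
side wall 1035 [[-0.0206 -0.0114 -0.0219]
 [-0.0049  0.0164 -0.0011]
 [ 0.092   0.0179  0.0195]]
240 [ 0.0727  0.0045 -0.0012] True ; 243 [ 0.0713  0.0029 -0.0012] True ; 246 [ 0.0112  0.0173 -0.0011] True ; 249 [ 0.0038  0.0179 -0.0011] True ; 252 [ 0.      0.0176 -0.0011] True ; 255 [-0.0057  0.0179 -0.0011] True ; 258 [-0.0102  0.0179 -0.0011] True ; 261 [-0.0144  0.0179 -0.0011] True ; 264 [-0.0174  0.0176 -0.001 ] True ; 267 [-0.0217  0.0178 -0.001 ] True ; 270 [-0.0254  0.0178 -0.001 ] True ; 273 [-0.0268  0.0171 -0.001 ] True ; 276 [-0.0285  0.0165 -0.001 ] True ; 279 [-0.0277  0.015  -0.001 ] True ; 282 [-0.0294  0.0144 -0.001 ] True ; 285 [-0.0293  0.0132 -0.001 ] True ; 288 [-0.0307  0.0126 -0.001 ] True ; 291 [-0.031   0.0115 -0.001 ] True ; 294 [-0.0303  0.01   -0.001 ] True ; 297 [-0.0317  0.0094 -0.001 ] True ; 
cyl [-0.0026 -0.0131 -0.0014] 0.0005975855005353354
```

The side wall is vertical, so the knob is upright in the hand. I'll descend to just above the stud, then compare the knob's foot with the flange in the same wrist picture.

>>> move_arm(
  deltas=[
    {"dp": [0.02,0,-0.0005],"turn": [0,0,0]},
    {"dp": [0.04,0,-0.0005],"turn": [0,0,0]},
    {"dp": [0.05,0,-0.0005],"turn": [0,0,0]},
    {"dp": [0.055,0,-0.0005],"turn": [0,0,0]},
    {"dp": [0.055,0,-0.0005],"turn": [0,0,0]},
    {"dp": [0.055,0,-0.0005],"turn": [0,0,0]},
  ],
)

```text
time: 10.55
tool_pos: [0.5676, -0.0457, 0.057]
tool_rot: [-0.162, 1.57, -0.214]
contact_force: [-0.1, -0.3, -0.2]
opening: 0.0387
```

```bash
cat > rel.py <<'E'
from h import *
from scipy.optimize import least_squares
import sys
nm=sys.argv[1]
o=robot.observe();print(o['time'],o['tool_pos'],o['opening'],o['contact_force'])
snap('wrist',nm);snap('side','s'+nm);snap('scene','c'+nm)
R=Rt(o);tp=o['tool_pos'];s=load(nm);W,n=cloud(s);L=(W-tp)@R;ok=s['d']>0
v,u=np.mgrid[0:480,0:640]
m=ok&(u>285)&(u<357)&(v>245)&(v<300)&(L[...,0]>-.022)&(L[...,0]<.010)&(np.hypot(L[...,1],L[...,2])<.03)
q=L[m]
r=least_squares(lambda p:np.hypot(q[:,1]-p[0],q[:,2]-p[1])-.02,[0,0],loss='soft_l1',f_scale=.001);print('knob cyl y,z',r.x.round(4),np.std(r.fun),len(q))
# flange far arc
hsv=cv2.cvtColor(s['p'],cv2.COLOR_RGB2HSV)
P=(onplane(s,n,.020)-tp)@R
pts=[]
for a in np.deg2rad(np.arange(20,161,4)):
  rr=np.arange(.012,.034,.0003); best=None
  prof=[]
  for x in rr:
    y0,z0=r.x[0]+x*np.sin(a),r.x[1]+x*np.cos(a)
    d=(P[...,1]-y0)**2+(P[...,2]-z0)**2; i=np.argmin(d); prof.append(hsv.reshape(-1,3)[i,1])
  prof=np.array(prof,float); low=np.where(prof<75)[0]
  if len(low)>6 and low[-1]<len(rr)-4:
    x=rr[low[-1]]; pts.append([r.x[0]+x*np.sin(a),r.x[1]+x*np.cos(a)])
pts=np.array(pts); 
if len(pts)>4:
  r2=least_squares(lambda p:np.hypot(pts[:,0]-p[0],pts[:,1]-p[1])-.023,r.x,loss='soft_l1',f_scale=.001);print('flange y,z',r2.x.round(4),len(pts),np.std(r2.fun))
cv2.imwrite(f'pics/c_{nm}.png',np.clip(cv2.resize(cv2.imread(f'pics/{nm}.png')[180:375,220:420],None,fx=3,fy=3).astype(int)*2,0,255))
cv2.imwrite(f'pics/cs_{nm}.png',cv2.resize(cv2.imread(f'pics/s{nm}.png')[180:320,290:440],None,fx=4,fy=4))
E
python3 rel.py w9
```

```text
10.55 [ 0.56758077 -0.04569218  0.0569513 ] 0.03865050298685254 [-0.07156388 -0.33298655 -0.22172979]
knob cyl y,z [-0.0013 -0.0014] 0.00022367547678796515 1379
flange y,z [-0.0005 -0.0029] 36 0.00020368573035925484[ WARN:0@12.260] global loadsave.cpp:1063 imwrite_ Unsupported depth image for selected encoder is fallbacked to CV_8U.
```

View pics/c_w9.png

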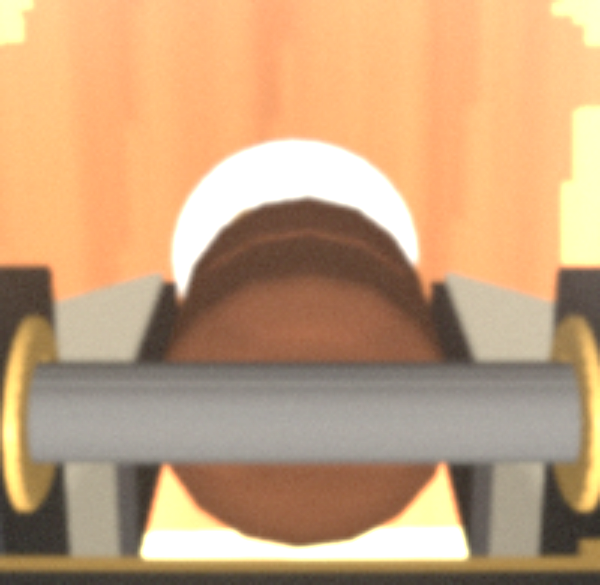

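View pics/cs_w9.png

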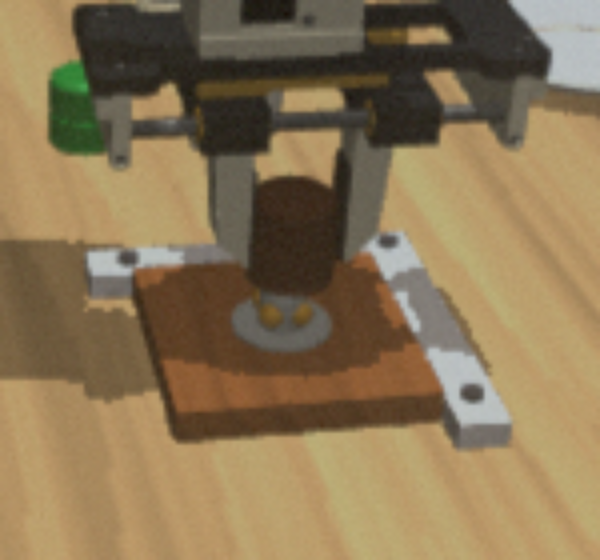

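The fits are clean. The knob is at (-1.3,-1.4) and the flange at (-0.5,-2.9) mm in tool y,z, so I'll correct by (+0.8,-1.5) and descend onto the stud.

>>> move_arm(
  deltas=[
    {"dp": [0,0.0008,-0.0015],"turn": [0,0,0]},
    {"dp": [0.003,0.0008,-0.0015],"turn": [0,0,0]},
    {"dp": [0.006,0.0008,-0.0015],"turn": [0,0,0]},
    {"dp": [0.009,0.0008,-0.0015],"turn": [0,0,0]},
    {"dp": [0.009,0.0008,-0.0015],"turn": [0,0,0]},
    {"dp": [0.009,0.0008,-0.0015],"turn": [0,0,0]},
  ],
  squeeze=60,
)

```text
time: 11.3
tool_pos: [0.5656, -0.0449, 0.047]
tool_rot: [2.934, 1.57, 2.882]
contact_force: [-0.2, -0.1, 0.4]
opening: 0.0388
```

```bash
python3 rel.py w10 2>/dev/null
```

```text
11.3 [ 0.56559628 -0.04493686  0.04704765] 0.038780490650176136 [-0.20381557 -0.07563817  0.35195866]
knob cyl y,z [-0.0013 -0.0014] 0.00022455641477063762 1383
flange y,z [-0.0011 -0.0009] 36 0.00020986794455220105
```

The mouth is over the stud's tip with no contact force and alignment within 0.5 mm. Pressing now.

>>> move_arm(
  deltas=[
    {"dp": [0.002,0.0003,0.0005],"turn": [0,0,0]},
    {"dp": [0.004,0.0003,0.0005],"turn": [0,0,0]},
    {"dp": [0.006,0.0003,0.0005],"turn": [0,0,0]},
    {"dp": [0.008,0.0003,0.0005],"turn": [0,0,0]},
    {"dp": [0.008,0.0003,0.0005],"turn": [0,0,0]},
  ],
)

```text
time: 11.95
tool_pos: [0.5663, -0.045, 0.0396]
tool_rot: [-0.696, 1.57, -0.748]
contact_force: [-0.8, -1.1, 2.0]
opening: 0.0386
```

>>> move_arm(
  deltas=[
    {"dp": [0.002,0,0],"turn": [0,0,0]},
    {"dp": [0.004,0,0],"turn": [0,0,0]},
    {"dp": [0.006,0,0],"turn": [0,0,0]},
    {"dp": [0.008,0,0],"turn": [0,0,0]},
    {"dp": [0.008,0,0],"turn": [0,0,0]},
  ],
)

```text
time: 12.45
tool_pos: [0.566, -0.0444, 0.0319]
tool_rot: [2.716, 1.57, 2.664]
contact_force: [-4.3, -0.9, 7.8]
opening: 0.0379
```

>>> move_arm(
  deltas=[
    {"dp": [0.002,0,0],"turn": [0,0,0]},
    {"dp": [0.003,0,0],"turn": [0,0,0]},
    {"dp": [0.004,0,0],"turn": [0,0,0]},
    {"dp": [0.004,0,0],"turn": [0,0,0]},
    {"dp": [0.004,0,0],"turn": [0,0,0]},
  ],
)

```text
time: 12.95
tool_pos: [0.566, -0.0445, 0.0317]
tool_rot: [-0.28, 1.569, -0.332]
contact_force: [-14.9, 0.9, 38.2]
opening: 0.0389
```

```bash
python3 rel.py w11 2>/dev/null;  python3 - <<'E'
from h import *
from fit import boardfit
boardfit('cw11')
s=load('cw11')
a=cv2.resize(cv2.imread('pics/cw11.png')[200:340,220:380],None,fx=3,fy=3);cv2.imwrite('pics/c11a.png',a)
E
```

```text
12.95 [ 0.56604111 -0.0444838   0.03169121] 0.03894950919302328 [-14.9385163    0.89723596  38.17086796]
knob cyl y,z [-0.0013 -0.0015] 0.00022819839869962113 1386
flange y,z [-0.0016 -0.0012] 36 0.00016157944790504098
cw11 board rect mm [567.  -44.8] [119.9 121. ] 87.96
[(np.int32(242), np.int32(253), np.int32(115), np.int32(76), np.int32(2034))]
fence [ 0.6303  0.0151 -0.0359] 518.0 7908.0
```

View pics/c_w11.png

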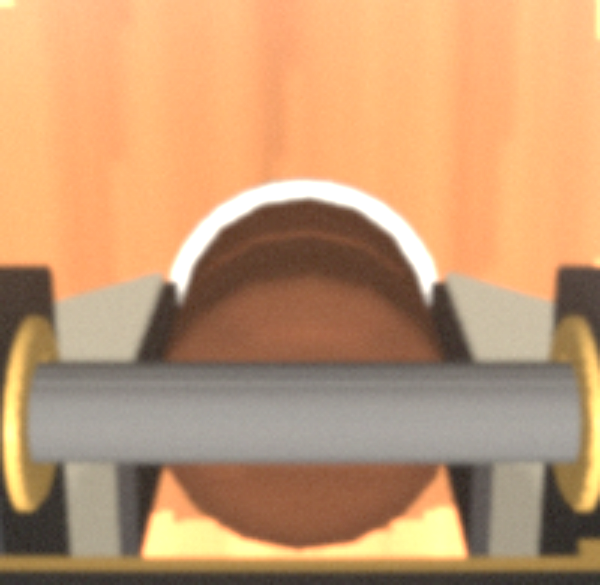

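View pics/cs_w11.png

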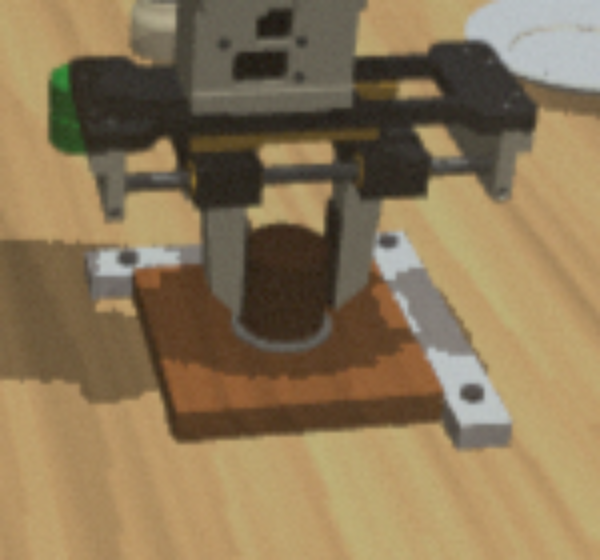

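View pics/c11a.png

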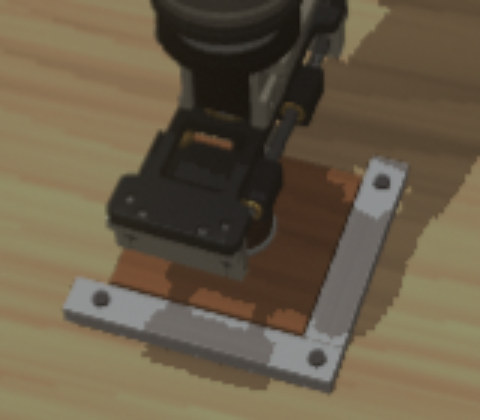

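The knob is seated: foot on the flange, TCP at the home height, 38 N down and the board unmoved. I'll ease off to a moderate press with a slight bias into the corner.

>>> move_arm(
  deltas=[
    {"dp": [-0.001,0.0005,-0.001],"turn": [0,0,0]},
    {"dp": [-0.001,0.0005,-0.001],"turn": [0,0,0]},
    {"dp": [-0.001,0.0005,-0.001],"turn": [0,0,0]},
    {"dp": [-0.001,0.0005,-0.001],"turn": [0,0,0]},
    {"dp": [-0.001,0.0005,-0.001],"turn": [0,0,0]},
  ],
)

```text
time: 13.6
tool_pos: [0.566, -0.0444, 0.0317]
tool_rot: [-0.313, 1.568, -0.365]
contact_force: [-9.5, -1.3, 27.5]
opening: 0.0389
```

```bash
python3 rel.py w12 2>/dev/null
```

```text
13.6 [ 0.56596224 -0.04444916  0.03172838] 0.038890576661407515 [-9.51418577 -1.2726324  27.54914284]
knob cyl y,z [-0.0013 -0.0014] 0.00022608500865148806 1394
flange y,z [-0.0016 -0.0012] 36 0.00015640168977794906
```

```bash
python3 - <<'E'
from h import *
print(robot.hand_in()); o=robot.observe(); print(o['time'],o['contact_force'],o['tool_pos'])
E
```

```text
the job is handed in; nothing more can be done
None
the job is handed in; nothing more can be done
```

I gripped the board by its stud and dragged it into the corner, pushing about 14 N against each bar until both edges lay flush. I then took the brown knob from among the green look-alikes, lined it up over the stud with the wrist camera and pressed it home. I handed in at about 13.8 s, still gripping and pressing. No verdict came back, and the state could not be read after hand-in.

**Last checks before handing in:**
- **Knob:** it was centred on the flange to about 0.3 mm and its wall stood vertical when measured in the hand. The tool height was 31.7 mm, against 31.8 mm expected for fully home. I saw no separate sign of the click; the evidence is that height and the hard stop.
- **Press and grip:** the wrist read 27.5 N pressing down, with about 10 N pushing the board onto the far bar. The grip was set to 60 N.
- **Board:** it stayed against both bars, with its angle within about 0.01 rad of theirs.
- **Bystanders:** I saw no contact with them on any move, but I did not re-measure their positions at the end.

**What disagreed:** the cameras differed by 1–4 mm in absolute position. The scene camera put the board at about (-61, -62) mm in the fence frame, and the wrist camera put it at (-61, -60). Both are within tolerance.

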